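# Mount a shoe last on the tilting stand, kick its leg down and hold it upright

## Task

Set the blue shoe last sole-down in the cradle on top of the leaning last stand, lengthwise along the hinge with the ankle block centred over the cradle and without dropping it, and let go of it. Then flip the stand's yellow-pedalled kickstand leg down past its over-centre point so that it snaps fully down. Finally take the stand by its red handle, bring it upright and finish while still holding it upright there, with the last still seated; leave the bottle, hammer and scissors alone.

Things in the scene. Friction and masses are not known exactly. Their poses are not given: they have to be found in the camera images.
- base: Fixed green base plate of the stand, 230 x 160 mm, top 12 mm above the bench. Origin on the bench under the hinge line. Its x runs across the hinge (+x: the kickstand's side; -x: the side to which the frame leans at first, towards the robot), y along the hinge (+y: the handle's side). The hinge line lies along y, 35 mm above the bench. A 62 mm high rubber bumper stands at x = -60 mm.
- frame (a joint): Hinge of the blue frame, rad: 0 = upright, positive = leaning to the base's -x side. It starts at its stop, 0.35; gravity and a return spring always push it back there: 3 to 10 N at the handle lifts and holds it. With the leg down, the leg's rubber foot meets the base plate 0.03 to 0.05 rad beyond upright (a natural end stop).
- saddle (a point): Centre of the cork floor of the cradle on top of the frame, 165 mm from the hinge line (200 mm above the bench when upright). Axes are the frame's: z along the post, leaning with it, x across and y along the hinge. Floor 50 mm long in y, open at both y ends, between two steel cheeks 58 mm apart, each 6 mm thick and 12 mm high; the 42 mm wide sole goes between them.
- last_center (a point): Child's shoe last, blue plastic, 0.2 to 0.35 kg, 153 x 52 mm, 71 mm high, standing sole-down. Point: middle of the ankle block, 40 mm above the sole, near the centre of mass. y to the toe (toe end 86 mm ahead, heel end 67 mm behind), z up. Grip here across x: block 32 mm wide, y -40 to +30 mm, 24 to 71 mm above the sole; the sole in the cradle is 42 mm wide. Toe may point either way.
- leg_pivot (a point): Centre of the leg's pivot hub, fixed on the frame (axes as the saddle's) at x = +85 mm, y = +15 mm, 115 mm from the hinge line along the post. The leg turns about the frame's x axis here, its end sweeping from -y down.
- leg (a joint): Kickstand leg angle, rad: 0 = folded up (leg along the frame's -y, 10 degrees above level in the frame), 1.745 = straight down along the post, 1.885 = stop, fully down. Over-centre spring: let go below about 0.7 it springs back to 0, above 0.85 it snaps down to the stop by itself. 1 to 4 N down on the pedal moves it.
- pedal (a point): Centre of the upper, pushed face of the yellow pedal on the leg: 36 mm along the leg, 32 mm wide, 85 mm from the pivot, 11.5 mm above the leg's centre line. Axes turn with the leg and equal the frame's while it is folded. The leg is a 13 mm steel bar ending in a 20 mm ball foot 126 mm from the pivot.
- handle_mid (a point): Middle of the red handle: a round bar, 16 mm in diameter and 66 mm long, along y, on the frame at y = +141 mm, 212 mm from the hinge line along the post (247 mm above the bench when upright). Carried by an 11 mm rod at its inner end (y = 108 mm), free all round elsewhere; the grip rolls about its own axis. Axes are the frame's.
- bottle: Bystander: clear bottle, 62 mm in diameter, about 200 mm high; origin under its centre.
- hammer: Bystander: hammer, 260 mm long, lying on the bench; origin near its middle.
- scissors: Bystander: scissors with a green and a yellow grip, 180 mm long, lying flat; origin at the rivet.
Mind the look-alikes: they are no part of the job. Of the things that look like the part that bears last_center, the largest one is meant.

How it is judged:
By the outcome, as a careful person would: the job done as asked, in the order asked, and still so for the second after the job is handed in, while the arm keeps its last pose, push and grip.
It also fails if it takes over 72 s, if anything falls off the work surface, if the arm or the gripper's body presses on something with over 40 N, if the wrist force passes 120 N, or if a joint passes its speed limit or range.

## Robot

A 6-joint arm with a two-finger parallel gripper is mounted at the origin on the work surface. World frame = base frame: x ahead of the robot, y to its left, z up, the work surface at z = 0. Lengths are in m, angles in rad, forces in N, time in s.
With the tool pointing down it reaches from about 0.35 to 0.975 m from the base axis. Payload 4.9 kg.
Tool frame: the origin (TCP) lies midway between the tips of the shut fingers; the grasp point (between the pads) lies 19 mm behind it; z points along the fingers, y is the line along which they close (so a half turn about z gives the same grasp; the last joint's range is limited). The gripper opens to 85 mm and grips with 20 to 120 N. Pads are 22 mm wide; open, the fingers measure 114 mm over their backs; the gripper's body (76 mm by 85 mm) begins 54 mm behind the grasp point. The pads swing forward as they close: fully open they stand 13 mm farther back than shut.
Start: joints at [1.143, 0.053, 1.613, -0, 1.476, -0.119], TCP at [0.19, 0.595, 0.231] pointing down, gripper open.
Joint ranges: [-3.01, 3.01], [-1.01, 2.22], [0.06, 2.58], [-1.02, 4.17], [0.09, 2.62], [-3.14, 3.14]. Speed limits (rad/s): [2.57, 2.57, 3.14, 3.14, 3.14, 3.14].

## Interface

Orientations are given as a rotation vector (axis times angle).
In Python, from station import ctrl, optics, job gives the robot as it stands.
- The arm moves only by the shell command python3 -m jog 'ROWS' [OPENING] [FORCE]. ROWS is JSON, a list of rows, each a list of 2 entries, a list of its own where there are three numbers: the shift along the tool's x, y, z in m, then the turn, a rotation vector about the tool's x, y, z in rad. A call has 1 to 5 rows; each row is the pose to reach, as a shift and turn from the pose commanded when the call began, along the tool's axes at that moment; what a row does not reach only later rows make up. A row lasts 1/10 s, in which the tool goes at most 50 mm and 8.59 degrees, less where a joint would pass 70% of its speed; a pose out of reach is approached as far as the arm can. A call with a gripper value outside its range is refused whole. OPENING is the opening, from 0 (shut) to 1 (fully open), set as the call begins (- or left out, the last holds). The fingers move at their own pace and stop on an object; FORCE is the grip in N (left out, the last holds). Time passes only in rows, so rows that repeat a pose let the fingers close. It gives the time, the measured TCP pose, the force, the opening and the grip force at its end, in the units of the state.
- ctrl.get_obs(): the state, without advancing time (a new reading comes with each control period).
- optics.get_image(name): name is "scene" or "top"; returns a dict with "image" (384x512x3 uint8, blue, green, red), "fx", "fy", "cx", "cy" (pixels), "rvec" (rotation vector, rad) and "tvec" (3), from world to camera coordinates, as OpenCV has them. Camera axes: x right, y down, z forward; pixel columns grow to the right and rows downward; lengths in m; the calibration is good to about 2 mm. A picture is of the moment at which its call begins. There is no depth.
- job.finish_job(): hands the job in; it is judged then, once.
The state is a dict: "t": time; "q": joint angles; "dq": joint speeds; "effort": joint torques, N m; "tool_pos": TCP position; "tool_rot": TCP orientation; "contact_force": force on the tool from outside, world axes, zero at the start; "wrist_torque": the same for the moment, N m; "opening": finger opening in m; "grip_force": force on a finger pad.
Only numpy, scipy, OpenCV 4.12 (cv2) and the standard library are available. Lean on these libraries where they do the work, as an engineer would, in place of code of your own. Each camera call takes 0.05 s, during which the arm holds its last target. There are 200 camera calls.

## Working session

There is one attempt and no reset: what is moved stays moved. The work goes in short steps, Python scripts to look and compute and a shell command to move; the robot and the scene stay as the last step left them, time stands still between calls to the robot, and variables do not carry over. Pictures are saved under pics/ and viewed, at most 10 in all, crops included, and the job is handed in when it is done.

```bash
mkdir -p pics; ls; python3 - <<'E'
from station import ctrl, optics
import cv2, numpy as np
o=ctrl.get_obs(); print({k:np.round(v,4).tolist() for k,v in o.items()})
ims=[]
for n in("scene","top"):
    d=optics.get_image(n); cv2.imwrite(f"pics/{n}0.png",d["image"]); 
    print(n,d["fx"],d["fy"],d["cx"],d["cy"],d["rvec"],d["tvec"])
    cv2.imwrite(f"pics/{n}0b.png",cv2.resize(d["image"],(800,600),interpolation=cv2.INTER_CUBIC))
E
```

```text
pics
{'t': 0.0, 'q': [1.143, 0.0533, 1.6143, 0.0, 1.476, -0.119], 'dq': [-0.0019, -0.0009, 0.0005, 0.0003, -0.0006, -0.0006], 'effort': [-0.0001, -39.372, -37.0158, 0.0, 0.0075, -0.0], 'tool_pos': [0.1897, 0.5949, 0.2301], 'tool_rot': [-0.483, -3.1037, 0.003], 'contact_force': [-0.4699, 0.6262, 1.3491], 'wrist_torque': [0.0318, -0.0262, -0.0091], 'grip_force': 0.0, 'opening': 0.0859}
scene 393.0851265356396 393.0851265356396 257.94825211778175 185.89802309580733 [ 2.05023251  0.8204225  -0.40455375] [-0.40420676 -0.0653997   1.72823998]
top 492.6912727791143 492.6912727791143 255.95082880266258 194.0069372817392 [ 2.18829317 -2.15483127  0.09079717] [-0.02537681  0.57684689  1.65136417]
```

View pics/scene0b.png

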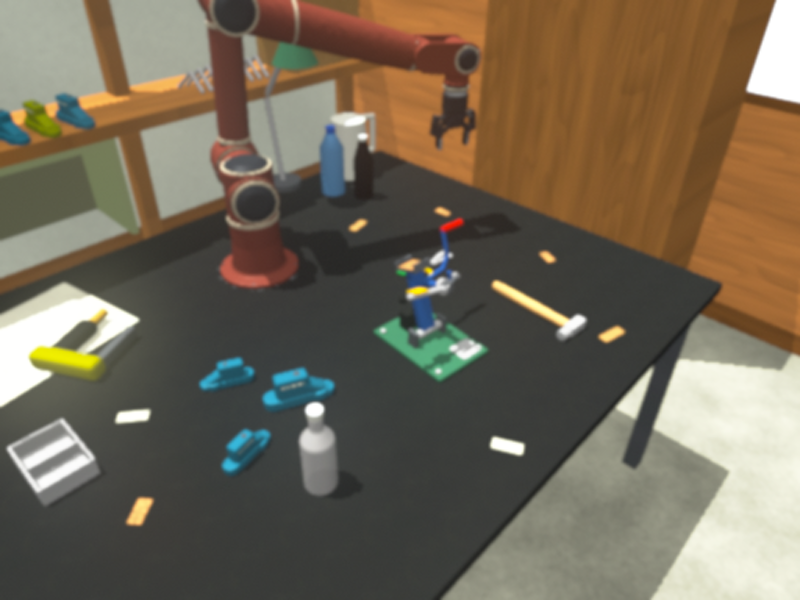

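View pics/top0b.png

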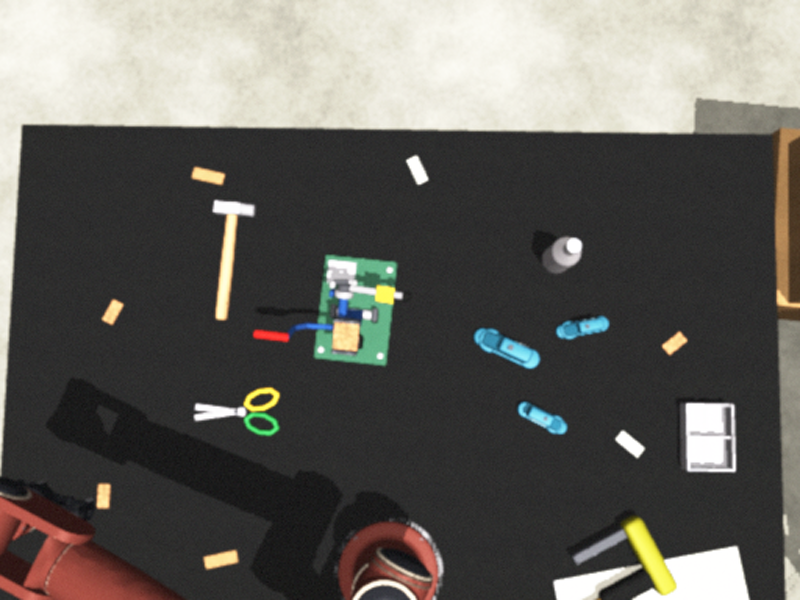

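The three blue lasts in the top view are at (508,348), (583,328) and (542,418) in 800-px coordinates. The one at (508,348) is the longest, so I take it as the one meant and confirm it in a crop.

```bash
python3 - <<'E'
import cv2, numpy as np
t=cv2.imread("pics/top0.png"); s=cv2.imread("pics/scene0.png")
# top crops: stand x155-265,y155-245 ; last x295-395,y195-285
a=cv2.resize(t[155:240,155:265],None,fx=5,fy=5,interpolation=cv2.INTER_CUBIC) #550x425
b=cv2.resize(t[195:285,295:395],None,fx=6,fy=6,interpolation=cv2.INTER_CUBIC) #600x540
cv2.imwrite("pics/c_stand.png",a); cv2.imwrite("pics/c_last.png",b)
E
```

```text
(no output)
```

View pics/c_stand.png

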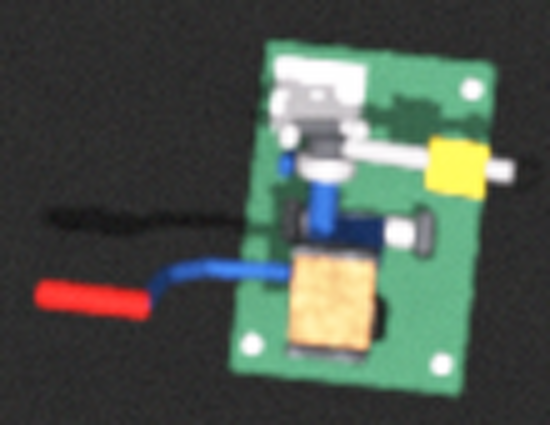

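View pics/c_last.png

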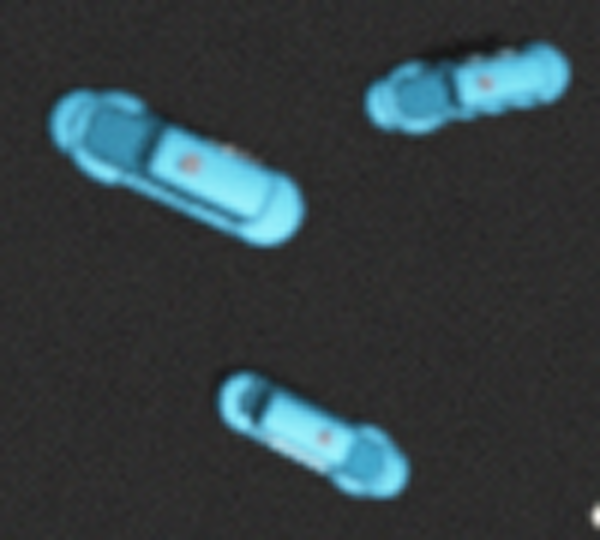

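The crop confirms it: the upper-left last (toe tip ~(55,120), heel ~(300,212)) is clearly the largest. Its toe points left, which is world +y. In the stand crop the handle runs (40,295)–(148,303), the cork centre is (332,300) and the pedal (457,167). Next I fit the poses.

```bash
cat > h.py <<'E'
import numpy as np, cv2
from scipy.spatial.transform import Rotation as R
from scipy.optimize import least_squares
K={"scene":(393.0851,257.948,185.898,[2.05023251,.8204225,-.40455375],[-.40420676,-.0653997,1.72823998]),
"top":(492.69127,255.9508,194.00694,[2.18829317,-2.15483127,.09079717],[-.02537681,.57684689,1.65136417])}
def proj(n,P):
    f,cx,cy,r,t=K[n]; return cv2.projectPoints(np.float64(P).reshape(-1,1,3),np.float64(r),np.float64(t),np.array([[f,0,cx],[0,f,cy],[0,0,1.]]),None)[0].reshape(-1,2)
def unproj(n,uv,z):
    f,cx,cy,r,t=K[n]; M=R.from_rotvec(r).as_matrix(); c=-M.T@t
    out=[]
    for u,v in np.atleast_2d(uv):
        d=M.T@[(u-cx)/f,(v-cy)/f,1]; out.append(c+d*(z-c[2])/d[2])
    return np.array(out)
def fr(base,p,th): # frame pt -> world
    x,y,z=np.array(p,float).T; b=R.from_euler('z',base[2]).as_matrix()
    q=np.stack([x*np.cos(th)-z*np.sin(th),y,.035+x*np.sin(th)+z*np.cos(th)],-1)
    return q@b.T+[base[0],base[1],0]
E
cat > fit.py <<'E'
from h import *
cr=lambda c,k,ox,oy:(np.array(c,float)+.5)/k-.5+[ox,oy]
plate=cr([(268,40),(497,63),(461,395),(230,370)],5,155,155)
W=unproj("top",plate,.012); print("plate",W.round(4).tolist(),"centre",W.mean(0).round(4))
pts=[(0,.1745,.212),(0,.1075,.212),(0,0,.165),(.085,-.0667,.141)]
uv=cr([(36,294),(150,304),(332,300),(457,167)],5,155,155)
suv=np.array([(463,222),(442,229)])/1.5625-.2
def res(b):
    return np.r_[(proj("top",fr(b,pts,.35))-uv).ravel()]
s=least_squares(res,[.5,.1,0]);b=s.x;print("base",b.round(4),s.fun.round(1))
print("scene handle resid",(proj("scene",fr(b,pts[:2],.35))-suv).round(1).tolist())
i=R.from_euler('z',-b[2]).as_matrix(); print("plate in base",((W-[b[0],b[1],0])@i.T).round(4).tolist())
t=cv2.imread("pics/top0.png");hsv=cv2.cvtColor(t,cv2.COLOR_BGR2HSV)
m=cv2.inRange(hsv,(88,110,90),(110,255,255)); n,l,st,c=cv2.connectedComponentsWithStats(m)
k=l[int(195+160/6),int(295+180/6)]; print("area",st[k],[st[j][4] for j in range(1,n) if st[j][4]>50])
ys,xs=np.where(l==k); P=unproj("top",np.c_[xs,ys],.03)[:,:2]
mu=P.mean(0);w,v=np.linalg.eigh(np.cov((P-mu).T));a=v[:,1]*np.sign(v[1,1]);q=(P-mu)@a; print("axis",a,"yaw of toe from +y deg",-np.degrees(np.arctan2(a[0],a[1])),"span",q.min(),q.max(),"mid",mu+a*(q.min()+q.max())/2)
B=cr([(165,128),(272,172),(243,222),(150,175)],6,295,195);print("block top",unproj("top",B,.071).round(4).tolist(),"c",unproj("top",B,.071).mean(0).round(4))
E=cr([(52,118),(302,215)],6,295,195);print("ends",unproj("top",E,.012).round(4).tolist())
E
python3 fit.py
```

```text
plate [[0.6849, 0.1503, 0.012], [0.6712, -0.0082, 0.012], [0.4425, 0.0127, 0.012], [0.457, 0.1707, 0.012]] centre [0.5639 0.0814 0.012 ]
base [ 0.5541  0.0815 -0.084 ] [-0.2 -0.  -0.6  0.2  0.6 -0.1  0.2 -0.1]
scene handle resid [[-0.7, 0.2], [0.2, 1.4]]
plate in base [[0.1246, 0.0796, 0.012], [0.1243, -0.0795, 0.012], [-0.1054, -0.0779, 0.012], [-0.1042, 0.0808, 0.012]]
area [     0      0    512    384 195267] [np.int32(90), np.int32(327), np.int32(100), np.int32(533), np.int32(272)]
axis [-0.0158679  0.9998741] yaw of toe from +y deg 0.9092019423230829 span -0.8996268507939716 0.9006649975130918 mid [ 0.59388597 -0.01166964]
block top [[0.5039, -0.236, 0.071], [0.4806, -0.2947, 0.071], [0.453, -0.2789, 0.071], [0.4779, -0.2279, 0.071]] c [ 0.4789 -0.2594  0.071 ]
ends [[0.5114, -0.1791, 0.012], [0.4585, -0.3214, 0.012]]
```

```bash
cat > fit2.py <<'E'
from h import *
t=cv2.imread("pics/top0.png");hsv=cv2.cvtColor(t,cv2.COLOR_BGR2HSV)
m=cv2.inRange(hsv,(85,90,60),(115,255,255)); n,l,st,c=cv2.connectedComponentsWithStats(m)
k=max((j for j in range(1,n) if c[j][0]>295),key=lambda j:st[j][4])
ys,xs=np.where(l==k); P=unproj("top",np.c_[xs,ys],.015)[:,:2]
r=cv2.minAreaRect(P.astype(np.float32)*1000);print(st[k],r)
mu=P.mean(0);w,v=np.linalg.eigh(np.cov((P-mu).T));a=v[:,1]*np.sign(v[1,1]);q=(P-mu)@a
print("toe dir",a.round(3),"deg",np.degrees(np.arctan2(a[0],a[1])).round(1),"len",np.ptp(q).round(4),"heel+67:",(mu+a*(q.min()+.0655)).round(4))
# scene check
for p in [(.481,-.257,.071)]: print("scene px(800)",(proj("scene",p)*1.5625).round(0))
E
python3 fit2.py
```

```text
[303 209  43  28 595] ((484.51446533203125, -248.8429718017578), (154.52996826171875, 55.12948226928711), 63.96310806274414)
toe dir [0.412 0.911] deg 24.3 len 0.1548 heel+67: [ 0.4795 -0.2597]
scene px(800) [[293. 375.]]
```

```bash
cat >> h.py <<'E'
def pose():
    from station import ctrl
    o=ctrl.get_obs(); return np.array(o["tool_pos"]),R.from_rotvec(o["tool_rot"])
def Rt(x,z): # tool x dir, tool z dir
    z=np.array(z,float);z/=np.linalg.norm(z);x=np.array(x,float);x-=z*(x@z);x/=np.linalg.norm(x)
    return R.from_matrix(np.c_[x,np.cross(z,x),z])
def plan(targets,p=None,r=None,dmax=.22,amax=38):
    """targets: list of (pos,R). prints one final delta per call"""
    if p is None:p,r=pose()
    for tp,tr in targets:
        n=int(max(1,np.ceil(np.linalg.norm(tp-p)/dmax),np.ceil(np.degrees((r.inv()*tr).magnitude())/amax)))
        for k in range(n):
            f=1/(n-k); s=r.inv().apply(tp-p)*f; w=(r.inv()*tr).as_rotvec()*f
            s=s.round(4);w=w.round(3); print(s.tolist(),w.tolist())
            p=p+r.apply(s); r=r*R.from_rotvec(w)
        print("--",p.round(3))
BASE=np.array([.5541,.0815,-.084])
A=np.radians(24)
RG=Rt([np.sin(A),np.cos(A),0],[0,0,-1])
LAST=np.array([.481,-.257,0])
E
python3 - <<'E'
from h import *
plan([(np.array([.38,.22,.33]),RG),(LAST+[0,0,.2],RG),(LAST+[0,0,.11],RG)])
E
```

```text
[-0.0984, -0.0998, -0.0331] [-0.001, 0.0, 0.56]
[-0.1364, -0.0323, -0.0332] [-0.0, 0.0, 0.56]
[-0.1328, 0.0451, -0.0332] [-0.0, 0.001, 0.561]
-- [0.38 0.22 0.33]
[-0.1315, 0.0954, 0.0433] [-0.0, 0.0, -0.0]
[-0.1316, 0.0954, 0.0433] [-0.0, 0.0, -0.0]
[-0.1315, 0.0955, 0.0434] [-0.0, 0.0, -0.0]
-- [ 0.481 -0.257  0.2  ]
[-0.0, 0.0, 0.09] [-0.0, 0.0, -0.0]
-- [ 0.481 -0.257  0.11 ]
```

```bash
J="python3 -m jog"
python3 -m jog '[[[-0.03,-0.03,-0.01],[0,0,0.14]],[[-0.06,-0.06,-0.02],[0,0,0.28]],[[-0.08,-0.08,-0.03],[0,0,0.42]],[[-0.098,-0.1,-0.033],[0,0,0.56]],[[-0.098,-0.1,-0.033],[0,0,0.56]]]' 1
python3 -m jog '[[[-0.04,-0.01,-0.01],[0,0,0.14]],[[-0.08,-0.02,-0.02],[0,0,0.28]],[[-0.11,-0.026,-0.03],[0,0,0.42]],[[-0.136,-0.032,-0.033],[0,0,0.56]],[[-0.136,-0.032,-0.033],[0,0,0.56]]]'
python3 -m jog '[[[-0.04,0.012,-0.01],[0,0,0.14]],[[-0.08,0.024,-0.02],[0,0,0.28]],[[-0.11,0.036,-0.03],[0,0,0.42]],[[-0.133,0.045,-0.033],[0,0,0.56]],[[-0.133,0.045,-0.033],[0,0,0.56]]]'
python3 -m jog '[[[-0.03,0.022,0.01],[0,0,0]],[[-0.06,0.044,0.02],[0,0,0]],[[-0.09,0.066,0.03],[0,0,0]],[[-0.12,0.088,0.04],[0,0,0]],[[-0.132,0.095,0.043],[0,0,0]]]'
python3 -m jog '[[[-0.03,0.022,0.01],[0,0,0]],[[-0.06,0.044,0.02],[0,0,0]],[[-0.09,0.066,0.03],[0,0,0]],[[-0.12,0.088,0.04],[0,0,0]],[[-0.132,0.095,0.043],[0,0,0]]]'
python3 -m jog '[[[-0.03,0.022,0.01],[0,0,0]],[[-0.06,0.044,0.02],[0,0,0]],[[-0.09,0.066,0.03],[0,0,0]],[[-0.12,0.088,0.04],[0,0,0]],[[-0.132,0.095,0.043],[0,0,0]]]'
python3 - <<'E'
from h import *
plan([(LAST+[0,0,.11],RG),(LAST+[0,0,.022],RG)])
from station import ctrl
o=ctrl.get_obs();print(np.array(o['tool_pos']).round(4),o['t'],np.round(o['q'],2),np.round(o['contact_force'],1))
E
```

```text
t: 0.6
tool_pos: [0.2541, 0.4686, 0.2648]
tool_rot: [1.328, 2.846, 0.001]
contact_force: [-0.4, 0.5, -0.8]
opening: 0.0854
grip_force: 0.0
t: 1.1
tool_pos: [0.3174, 0.3447, 0.2977]
tool_rot: [2.061, 2.37, 0.001]
contact_force: [0.1, 0.7, -0.3]
opening: 0.085
grip_force: 0.0
t: 1.6
tool_pos: [0.3806, 0.2198, 0.3303]
tool_rot: [2.635, 1.71, 0.0]
contact_force: [-0.6, -0.4, -0.1]
opening: 0.0856
grip_force: 0.0
t: 2.1
tool_pos: [0.4126, 0.0607, 0.2849]
tool_rot: [-2.63, -1.715, 0.004]
contact_force: [-0.1, 0.3, -0.1]
opening: 0.0853
grip_force: 0.0
t: 2.6
tool_pos: [0.4461, -0.0984, 0.2419]
tool_rot: [-2.629, -1.714, 0.003]
contact_force: [-0.4, 0.6, 0.0]
opening: 0.0853
grip_force: 0.0
t: 3.1
tool_pos: [0.4799, -0.2574, 0.1994]
tool_rot: [-2.63, -1.713, 0.001]
contact_force: [-0.8, 0.2, 0.0]
opening: 0.0852
grip_force: 0.0
[0.0007, 0.0011, 0.0894] [-0.003, -0.001, 0.003]
-- [ 0.481 -0.257  0.11 ]
[0.0, -0.0001, 0.088] [0.0, -0.0, -0.0]
-- [ 0.481 -0.257  0.022]
[ 0.4799 -0.2574  0.1994] 3.1 [-0.63 -0.12  1.83  0.    1.43 -0.21] [-0.8  0.2  0. ]
```

```bash
python3 -m jog '[[[0,0,0.03],[0,0,0]],[[0.001,0.001,0.06],[0,0,0]],[[0.001,0.001,0.09],[0,0,0]],[[0.001,0.001,0.12],[0,0,0]],[[0.001,0.001,0.14],[0,0,0]]]'
python3 -m jog '[[[0,0,0.015],[0,0,0]],[[0,0,0.028],[0,0,0]],[[0,0,0.037],[0,0,0]],[[0,0,0.037],[0,0,0]],[[0,0,0.037],[0,0,0]]]' | grep -E "pos|force"
python3 -m jog '[[[0,0,0],[0,0,0]],[[0,0,0],[0,0,0]],[[0,0,0],[0,0,0]],[[0,0,0],[0,0,0]],[[0,0,0],[0,0,0]]]' 0 50
python3 -m jog '[[[0,0,0],[0,0,0]],[[0,0,0],[0,0,0]],[[0,0,0],[0,0,0]],[[0,0,0],[0,0,0]],[[0,0,0],[0,0,0]]]'
python3 - <<'E'
from station import optics
import cv2
for n,(a,b,c,d) in {"top":(180,290,280,400),"scene":(190,280,140,260)}.items():
    im=optics.get_image(n)["image"]; cv2.imwrite(f"pics/{n}1.png",im)
    cv2.imwrite(f"pics/{n}1c.png",cv2.resize(im[a:b,c:d],None,fx=5,fy=5,interpolation=cv2.INTER_CUBIC))
E
```

```text
t: 3.6
tool_pos: [0.4803, -0.2537, 0.0589]
tool_rot: [-2.628, -1.715, 0.001]
contact_force: [-0.7, -0.2, 0.3]
opening: 0.0852
grip_force: 0.0
tool_pos: [0.4812, -0.2568, 0.025]
contact_force: [0.8, 0.2, 0.3]
grip_force: 0.0
t: 4.6
tool_pos: [0.4811, -0.2569, 0.0251]
tool_rot: [2.633, 1.712, 0.0]
contact_force: [-1.1, 0.7, 3.0]
opening: 0.0326
grip_force: 49.6
t: 5.1
tool_pos: [0.4811, -0.2569, 0.025]
tool_rot: [2.633, 1.712, 0.0]
contact_force: [-1.4, -0.4, 5.8]
opening: 0.0326
grip_force: 49.8
```

View pics/scene1c.png

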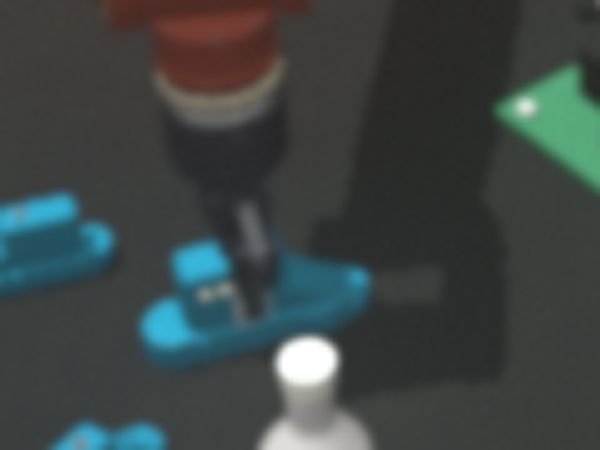

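The last is gripped, with the finger at about crop (250,300), heel end at (143,335) and toe tip at (371,276). I compare these with the expected projections to find where along the last the grip sits.

```bash
python3 - <<'E'
from h import *
p,r=pose(); X=r.as_matrix()[:,0]; c=p*[1,1,0]; print(X)
for dy in(-.01,0,.01):
    P=[c+X*(.086+dy)+[0,0,.015],c+X*(-.067+dy)+[0,0,.012]]
    print(dy,((proj("scene",P)-[140,190]+.5)*5-.5).round(0).tolist())
t=cv2.imread("pics/scene1.png");hsv=cv2.cvtColor(t,cv2.COLOR_BGR2HSV)
m=cv2.inRange(hsv,(85,90,60),(115,255,255))[190:265,140+26:140+75].astype(int)
xs=np.where(m.any(0))[0];print("x extent crop",(xs.min()+26)*5,(xs.max()+27)*5)
E
```

```text
[ 4.05929782e-01  9.13904208e-01 -3.31496944e-04]
-0.01 [[357.0, 285.0], [131.0, 349.0]]
0 [[371.0, 281.0], [146.0, 345.0]]
0.01 [[385.0, 277.0], [161.0, 341.0]]
x extent crop 135 375
```

```bash
cat >> h.py <<'E'
def fdir(v,th): return fr(BASE,[v],th)[0]-fr(BASE,[(0,0,0)],th)[0]
def RF(th): return Rt(fdir((0,1,0),th),-fdir((0,0,1),th))
def FP(x,y,z,th=.35): return fr(BASE,[(x,y,z)],th)[0]
E
python3 - <<'E'
from h import *
p,r=pose()
plan([(p*[1,1,0]+[0,0,.30],r),(FP(0,0,.165+.025+.09),RF(.35)),(FP(0,0,.165+.025+.02),RF(.35))],dmax=.15,amax=25)
E
```

```text
[-0.0, 0.0001, -0.1375] [0.0, 0.0, 0.0]
[-0.0001, 0.0001, -0.1375] [0.0, -0.0, -0.0]
-- [ 0.481 -0.257  0.3  ]
[0.1025, -0.0538, 0.0006] [-0.115, 0.02, -0.11]
[0.1078, -0.042, -0.0028] [-0.115, 0.019, -0.11]
[0.1117, -0.0295, -0.0049] [-0.116, 0.02, -0.111]
-- [0.458 0.09  0.298]
[0.0, -0.0, 0.07] [0.0, -0.0, 0.0]
-- [0.482 0.088 0.232]
```

```bash
python3 -m jog '[[[0,0,-0.015],[0,0,0]],[[0,0,-0.045],[0,0,0]],[[0,0,-0.08],[0,0,0]],[[0,0,-0.11],[0,0,0]],[[0,0,-0.137],[0,0,0]]]' 0 60
python3 -m jog '[[[0,0,-0.03],[0,0,0]],[[0,0,-0.06],[0,0,0]],[[0,0,-0.09],[0,0,0]],[[0,0,-0.12],[0,0,0]],[[0,0,-0.138],[0,0,0]]]' | grep -E "force|opening"
python3 -m jog '[[[0.015,-0.008,0],[-0.015,0,-0.015]],[[0.035,-0.018,0],[-0.04,0.01,-0.04]],[[0.058,-0.03,0],[-0.065,0.01,-0.06]],[[0.08,-0.042,0],[-0.09,0.015,-0.085]],[[0.1025,-0.054,0.0005],[-0.115,0.02,-0.11]]]' | grep -E "force|opening"
python3 -m jog '[[[0.022,-0.008,0],[-0.02,0,-0.02]],[[0.043,-0.016,0],[-0.045,0.01,-0.045]],[[0.065,-0.025,-0.002],[-0.07,0.01,-0.065]],[[0.087,-0.034,-0.002],[-0.09,0.015,-0.088]],[[0.108,-0.042,-0.003],[-0.115,0.019,-0.11]]]' | grep -E "force|opening"
python3 -m jog '[[[0.025,-0.007,-0.001],[-0.025,0.005,-0.025]],[[0.05,-0.014,-0.002],[-0.05,0.01,-0.05]],[[0.075,-0.02,-0.003],[-0.077,0.014,-0.073]],[[0.1,-0.026,-0.004],[-0.1,0.018,-0.1]],[[0.112,-0.0295,-0.005],[-0.116,0.02,-0.111]]]' | grep -E "force|opening"
python3 -m jog '[[[0,0,0],[0,0,0]],[[0,0,0],[0,0,0]],[[0,0,0],[0,0,0]]]'
python3 - <<'E'
from h import *
plan([(FP(0,0,.165+.025+.02),RF(.35))])
from station import optics
for n,(a,b,c,d) in {"top":(150,260,140,260),"scene":(110,230,220,340)}.items():
    im=optics.get_image(n)["image"]; cv2.imwrite(f"pics/{n}2.png",im)
    cv2.imwrite(f"pics/{n}2c.png",cv2.resize(im[a:b,c:d],None,fx=5,fy=5,interpolation=cv2.INTER_CUBIC))
E
```

```text
t: 5.7
tool_pos: [0.4804, -0.2562, 0.1628]
tool_rot: [2.634, 1.712, 0.0]
contact_force: [0.1, 0.0, -3.0]
opening: 0.0318
grip_force: 59.9
contact_force: [0.1, -0.3, -2.6]
opening: 0.0318
grip_force: 59.9
contact_force: [0.3, -0.2, -3.1]
opening: 0.0321
grip_force: 60.0
contact_force: [-0.1, -0.1, -2.3]
opening: 0.0321
grip_force: 60.0
contact_force: [1.0, -0.6, -1.7]
opening: 0.0322
grip_force: 60.0
t: 8.0
tool_pos: [0.4579, 0.0898, 0.2977]
tool_rot: [2.11, 1.939, 0.342]
contact_force: [-0.5, -0.5, -3.1]
opening: 0.0322
grip_force: 60.0
[-0.0002, 0.0008, 0.0699] [-0.001, -0.0, -0.001]
-- [0.482 0.088 0.232]
```

View pics/scene2c.png

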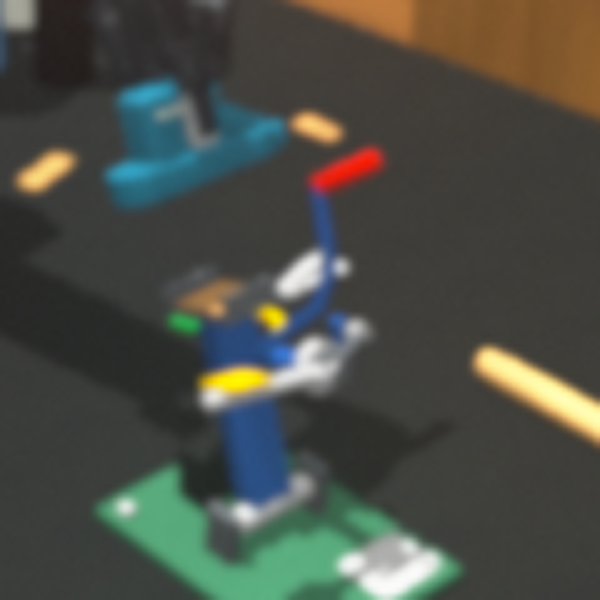

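The last hangs above the cradle with its heel at (110,188) and toe at (287,132). The cork is at (215,297), and the rod bends clear below and beside it. I check these against the model.

```bash
python3 - <<'E'
from h import *
p,r=pose(); M=r.as_matrix()
c=lambda P:((proj("scene",P)-[220,110]+.5)*5-.5).round(0).tolist()
s=p+M[:,2]*.025
print("toe,heel",c([s+M[:,0]*.086-M[:,2]*.015,s-M[:,0]*.067-M[:,2]*.012]))
print("saddle corners",c([FP(x,y,.165) for x in(-.029,.029) for y in(-.025,.025)]),"handle ends",c([FP(0,.108,.212),FP(0,.174,.212)]),"pedal",c([FP(.085,-.067,.141)]))
E
```

```text
toe,heel [[279.0, 123.0], [118.0, 195.0]]
saddle corners [[170.0, 310.0], [222.0, 286.0], [223.0, 318.0], [275.0, 293.0]] handle ends [[317.0, 190.0], [379.0, 163.0]] pedal [[239.0, 383.0]]
```

```bash
python3 - <<'E'
from h import *
t=cv2.imread("pics/scene2.png");hsv=cv2.cvtColor(t,cv2.COLOR_BGR2HSV)
m=cv2.inRange(hsv,(85,90,60),(108,255,255)); m[:,:238]=0;m[:, 282:]=0;m[:120]=0;m[155:]=0
xs=np.arange(246,276); low=[(x,np.where(m[:,x])[0].max()) for x in xs if m[:,x].any()]
L=np.array(low,float); print(np.polyfit(L[3:-6,0],L[3:-6,1],1)[0])
p,r=pose();M=r.as_matrix();s=p+M[:,2]*.025
for a in(0,.05,.1,.15):
    Q=(r*R.from_rotvec([0,a,0])).as_matrix() ; o=s+M[:,2]*-.044
    P=proj("scene",[o+Q[:,2]*.044+Q[:,0]*k+Q[:,1]*.021 for k in(-.05,.05)]);d=P[1]-P[0];print(a,d[1]/d[0], (Q[:,0]).round(3))
E
```

```text
-0.42857142857143293
0 -0.42909706968164485 [0.085 0.996 0.   ]
0.05 -0.5010157899924025 [0.068 0.997 0.047]
0.1 -0.5754714496837657 [0.05  0.994 0.094]
0.15 -0.6529876691767466 [0.033 0.989 0.141]
```

The sole edge slope matches, so the last is level in the grip. Lowering now.

```bash
python3 -m jog '[[[0,0,0.015],[0,0,0]],[[0,0.001,0.033],[0,0,0]],[[0,0.001,0.05],[0,0,0]],[[0,0.001,0.065],[0,0,0]],[[0,0.001,0.07],[0,0,0]]]' | grep -E "force|pos"
python3 -m jog '[[[0,0,0.004],[0,0,0]],[[0,0,0.008],[0,0,0]],[[0,0,0.011],[0,0,0]],[[0,0,0.013],[0,0,0]],[[0,0,0.015],[0,0,0]]]'| grep -E "force|pos"
python3 -m jog '[[[0,0,0.001],[0,0,0]],[[0,0,0.002],[0,0,0]],[[0,0,0.003],[0,0,0]]]'| grep -E "force|pos"
python3 -m jog '[[[0,0,0.001],[0,0,0]],[[0,0,0.002],[0,0,0]],[[0,0,0.002],[0,0,0]]]'| grep -E "force|pos"
```

```text
tool_pos: [0.4819, 0.0878, 0.2288]
contact_force: [-0.2, -0.1, -3.1]
grip_force: 60.0
tool_pos: [0.4882, 0.088, 0.2188]
contact_force: [0.1, 0.2, -2.7]
grip_force: 60.0
tool_pos: [0.489, 0.0879, 0.2157]
contact_force: [-0.1, 0.2, -2.8]
grip_force: 60.0
tool_pos: [0.4897, 0.0879, 0.2144]
contact_force: [-3.3, -0.3, 0.4]
grip_force: 60.3
```

```bash
python3 -m jog '[[[0,0,0.001],[0,0,0]],[[0,0,0.0015],[0,0,0]],[[0,0,0.0015],[0,0,0]]]'| grep -E "force|pos"
python3 - <<'E'
from h import *
p,r=pose();q=R.from_euler('z',-BASE[2]).apply(p-[BASE[0],BASE[1],.035]);th=.35
print("TCP in frame",q[0]*np.cos(th)+q[2]*np.sin(th),q[1],-q[0]*np.sin(th)+q[2]*np.cos(th))
from station import optics
top=optics.get_image("top")["image"][150:260,140:260];sc=optics.get_image("scene")["image"][120:230,230:350]
cv2.imwrite("pics/c3.png",cv2.resize(sc,None,fx=6,fy=5.4,interpolation=cv2.INTER_CUBIC))
cv2.imwrite("pics/t3.png",cv2.resize(top,None,fx=5,fy=5,interpolation=cv2.INTER_CUBIC))
E
```

```text
tool_pos: [0.4905, 0.0879, 0.2146]
contact_force: [-8.3, 0.3, 7.6]
grip_force: 61.0
TCP in frame 0.0015007409636854444 0.0010362512263767305 0.19059616790185718
```

View pics/c3.png

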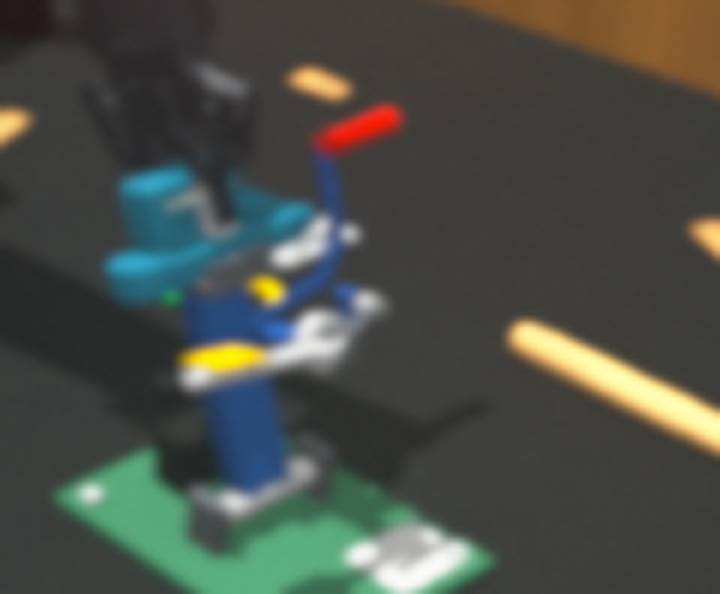

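The last sits between the cheeks, and contact came at the expected height (0.1906 m against 0.190). Releasing gently and retreating.

```bash
python3 -m jog '[[[0,0,-0.001],[0,0,0]],[[0,0,-0.001],[0,0,0]],[[0,0,-0.001],[0,0,0]]]' 0 20| grep -E "force|pos"
python3 -m jog '[[[0,0,-0.001],[0,0,0]],[[0,0,-0.001],[0,0,0]],[[0,0,-0.001],[0,0,0]],[[0,0,-0.001],[0,0,0]],[[0,0,-0.001],[0,0,0]]]' 0.6| grep -E "force|pos|open"
python3 -m jog '[[[0,0,-0.01],[0,0,0]],[[0,0,-0.025],[0,0,0]],[[0,0,-0.045],[0,0,0]],[[0,0,-0.065],[0,0,0]],[[0,0,-0.09],[0,0,0]]]'| grep -E "force|pos"
python3 -m jog '[[[0,0,-0.01],[0,0,0]],[[0,0,-0.01],[0,0,0]]]'| grep -E "force|pos"
python3 - <<'E'
from h import *
from station import optics
plan([(FP(.085,-.067,.27),RF(.35)),(FP(.085,-.067,.152),RF(.35))])
top=optics.get_image("top")["image"];sc=optics.get_image("scene")["image"]
cv2.imwrite("pics/top4.png",top)
a=cv2.resize(top[160:250,150:260],(440,360),interpolation=cv2.INTER_CUBIC);b=cv2.resize(sc[130:220,240:330],(360,360),interpolation=cv2.INTER_CUBIC)
cv2.imwrite("pics/c4.png",np.hstack([a,b]))
E
```

```text
tool_pos: [0.49, 0.0879, 0.2145]
contact_force: [-6.5, 1.2, 4.6]
grip_force: 60.6
tool_pos: [0.4895, 0.0878, 0.2141]
contact_force: [-0.1, 0.4, -0.7]
opening: 0.0514
grip_force: 0.0
tool_pos: [0.4581, 0.0904, 0.2995]
contact_force: [-0.0, 0.8, 1.3]
grip_force: 0.0
tool_pos: [0.4559, 0.0908, 0.3109]
contact_force: [0.3, -0.5, 0.7]
grip_force: 0.0
[-0.0681, 0.083, 0.0232] [0.004, -0.001, 0.0]
-- [0.536 0.016 0.318]
[-0.0, -0.0, 0.118] [-0.0, -0.0, 0.0]
-- [0.576 0.012 0.207]
```

View pics/c4.png

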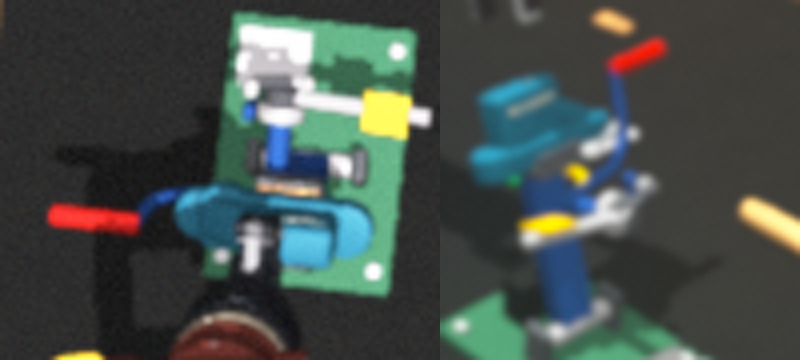

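The last is seated with its toe to +y. The next step is the pedal: shut the fingers, move above it, and work out the push arc.

```bash
python3 -m jog '[[[-0.013,0.015,0.005],[0.001,0,0]],[[-0.03,0.035,0.01],[0.002,0,0]],[[-0.045,0.055,0.015],[0.003,0,0]],[[-0.06,0.073,0.02],[0.004,0,0]],[[-0.068,0.083,0.023],[0.004,0,0]]]' 0 30| grep -E "force|pos"
python3 -m jog '[[[0,0,0.025],[0,0,0]],[[0,0,0.055],[0,0,0]],[[0,0,0.08],[0,0,0]],[[0,0,0.1],[0,0,0]],[[0,0,0.115],[0,0,0]]]'| grep -E "force|pos|open"
python3 - <<'E'
from h import *
p,r=pose()
for a in np.arange(0,1.21,.15):
    b=np.radians(10)-a;d=np.array([-np.cos(b),np.sin(b)]);n=np.array([np.sin(b),np.cos(b)])
    y,z=np.array([.015,.115])+.085*d+.0115*n
    print(a.round(2),r.inv().apply(FP(.085,y,z)-p).round(4).tolist())
E
```

```text
tool_pos: [0.5357, 0.0145, 0.3126]
contact_force: [0.2, -0.8, 0.4]
grip_force: 0.0
tool_pos: [0.5731, 0.0128, 0.2034]
contact_force: [0.3, -0.5, 0.6]
opening: -0.0
grip_force: 0.0
0.0 [0.0001, 0.0042, 0.0086]
0.15 [-0.0029, 0.0043, 0.0211]
0.3 [-0.004, 0.0044, 0.0339]
0.45 [-0.0031, 0.0045, 0.0467]
0.6 [-0.0004, 0.0046, 0.0593]
0.75 [0.0042, 0.0047, 0.0713]
0.9 [0.0105, 0.0048, 0.0825]
1.05 [0.0184, 0.0049, 0.0926]
1.2 [0.0278, 0.005, 0.1014]
```

```bash
python3 -m jog '[[[0,0.004,0],[0,0,0]],[[0,0.004,0.006],[0,0,0]],[[0,0.004,0.011],[0,0,0]],[[-0.001,0.004,0.016],[0,0,0]],[[-0.003,0.004,0.021],[0,0,0]]]'| grep -E "force|pos"
python3 -m jog '[[[0,0,0.004],[0,0,0]],[[-0.001,0,0.008],[0,0,0]],[[-0.001,0,0.013],[0,0,0]],[[-0.001,0,0.018],[0,0,0]],[[0,0,0.023],[0,0,0]]]'| grep -E "force|pos"
```

```text
tool_pos: [0.5855, 0.0088, 0.1896]
contact_force: [0.2, 1.5, 1.6]
grip_force: 1.2
tool_pos: [0.5924, 0.0077, 0.1662]
contact_force: [1.2, -2.3, 2.2]
grip_force: 1.1
```

```bash
python3 -m jog '[[[0.001,0,0.006],[0,0,0]],[[0.002,0,0.011],[0,0,0]],[[0.003,0,0.016],[0,0,0]],[[0.005,0,0.022],[0,0,0]],[[0.007,0,0.027],[0,0,0]]]'| grep -E "force|pos"
python3 -m jog '[[[0.003,0,0.006],[0,0,0]],[[0.006,0,0.012],[0,0,0]],[[0.009,0,0.017],[0,0,0]],[[0.012,0,0.02],[0,0,0]],[[0.012,0,0.02],[0,0,0]]]'| grep -E "force|pos"
python3 - <<'E'
from h import *
from station import optics
top=optics.get_image("top")["image"];sc=optics.get_image("scene")["image"]
a=cv2.resize(top[160:250,150:260],(440,360),interpolation=cv2.INTER_CUBIC);b=cv2.resize(sc[130:220,240:330],(360,360),interpolation=cv2.INTER_CUBIC)
cv2.imwrite("pics/c5.png",np.hstack([a,b]))
E
```

```text
tool_pos: [0.6017, 0.0146, 0.1401]
contact_force: [-0.4, 0.6, 1.2]
grip_force: 0.2
tool_pos: [0.6096, 0.0261, 0.1217]
contact_force: [0.4, -0.6, -0.2]
grip_force: 0.0
```

View pics/c5.png

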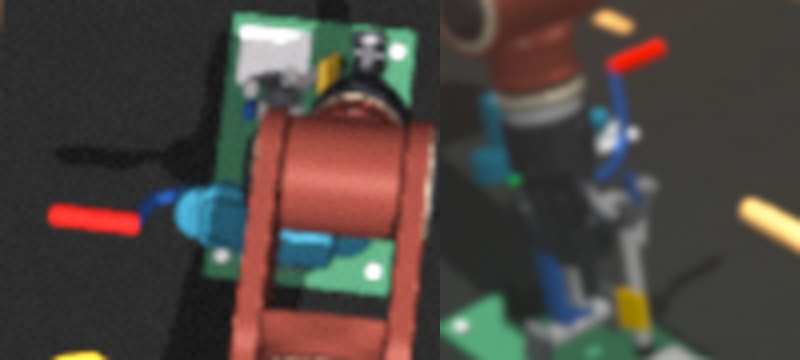

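The leg has snapped fully down: in the scene crop it is vertical, with the pedal near its foot at (630,310). The last is still seated. Retreating and moving over the handle.

```bash
python3 -m jog '[[[0,0,-0.025],[0,0,0]],[[0,0,-0.065],[0,0,0]],[[0,0,-0.11],[0,0,0]],[[0,0,-0.155],[0,0,0]],[[0,0,-0.195],[0,0,0]]]'| grep -E "force|pos"
python3 -m jog '[[[0,0,0],[0,0,0]],[[0,0,0],[0,0,0]]]' 0.6| grep -E "force|pos"
python3 - <<'E'
from h import *
plan([(FP(0,.147,.29),RF(.35)),(FP(0,.147,.193),RF(.35))])
E
```

```text
tool_pos: [0.5435, 0.031, 0.3091]
contact_force: [0.7, -1.0, 0.1]
grip_force: 0.0
tool_pos: [0.5444, 0.0309, 0.3082]
contact_force: [0.2, -0.1, 0.2]
grip_force: 0.0
[0.1982, -0.0886, -0.0313] [-0.001, -0.001, 0.0]
-- [0.467 0.236 0.307]
[0.0001, -0.0, 0.097] [0.0, 0.0, 0.0]
-- [0.501 0.234 0.216]
```

```bash
python3 -m jog '[[[0.02,-0.01,-0.015],[0,0,0]],[[0.06,-0.03,-0.03],[0,0,0]],[[0.105,-0.05,-0.031],[0,0,0]],[[0.15,-0.07,-0.031],[0,0,0]],[[0.19,-0.085,-0.031],[0,0,0]]]'| grep -E "force|pos"
python3 -m jog '[[[0.004,-0.002,0],[0,0,0]],[[0.008,-0.0035,0],[0,0,0]],[[0.008,-0.0035,0],[0,0,0]]]'| grep -E "force|pos"
python3 -m jog '[[[0,0,0.02],[0,0,0]],[[0,0,0.045],[0,0,0]],[[0,0,0.07],[0,0,0]],[[0,0,0.09],[0,0,0]],[[0,0,0.097],[0,0,0]]]'| grep -E "force|pos"
python3 - <<'E'
from h import *
plan([(FP(0,.147,.193),RF(.35))])
from station import optics
top=optics.get_image("top")["image"];sc=optics.get_image("scene")["image"]
a=cv2.resize(top[160:250,140:250],(440,360),interpolation=cv2.INTER_CUBIC);b=cv2.resize(sc[120:210,240:330],(360,360),interpolation=cv2.INTER_CUBIC)
cv2.imwrite("pics/c6.png",np.hstack([a,b]))
E
```

```text
tool_pos: [0.4681, 0.2295, 0.3038]
contact_force: [-0.2, -0.6, 0.1]
grip_force: 0.0
tool_pos: [0.4671, 0.2357, 0.3039]
contact_force: [0.6, 0.0, 1.0]
grip_force: 0.0
tool_pos: [0.4997, 0.2312, 0.2109]
contact_force: [0.1, -0.9, 0.4]
grip_force: 0.0
[0.0024, 0.0024, -0.0049] [-0.009, 0.003, -0.002]
-- [0.5   0.234 0.216]
```

```bash
python3 -m jog '[[[0.002,0.002,-0.003],[0,0,0]],[[0.002,0.002,-0.003],[0,0,0]]]'| grep -E "force|pos"
python3 -m jog '[[[0,0,0],[0,0,0]],[[0,0,0],[0,0,0]],[[0,0,0],[0,0,0]],[[0,0,0],[0,0,0]],[[0,0,0],[0,0,0]]]' 0 60
python3 -m jog '[[[0,0,0],[0,0,0]],[[0,0,0],[0,0,0]],[[0,0,0],[0,0,0]]]'
python3 - <<'E'
from h import *
p,r=pose(); 
q=R.from_euler('z',-BASE[2]).apply(p-[BASE[0],BASE[1],.035]);th=.35
f=np.array([q[0]*np.cos(th)+q[2]*np.sin(th),q[1],-q[0]*np.sin(th)+q[2]*np.cos(th)]);print("TCP frame",f.round(4))
r0=r;off=RF(.35).inv()*r
for k in range(5):
    t1=.35-.073*(k+1); t0=.35-.073*k; 
    P0,R0=FP(*f,t0),RF(t0)*off
    for j in(1/3,2/3,1): 
        t=t0+(t1-t0)*j; print(round(t,3),R0.inv().apply(FP(*f,t)-P0).round(4).tolist(),(R0.inv()*RF(t)*off).as_rotvec().round(4).tolist())
E
```

```text
tool_pos: [0.502, 0.2358, 0.2201]
contact_force: [0.0, 1.3, -0.6]
grip_force: 0.0
t: 17.6
tool_pos: [0.5001, 0.2357, 0.218]
tool_rot: [2.112, 1.943, 0.338]
contact_force: [-4.6, 1.0, 3.9]
opening: 0.0144
grip_force: 58.4
t: 17.9
tool_pos: [0.5001, 0.2357, 0.218]
tool_rot: [2.112, 1.943, 0.338]
contact_force: [-5.3, 0.0, 3.4]
opening: 0.0144
grip_force: 58.4
TCP frame [1.000e-04 1.492e-01 1.948e-01]
0.326 [-0.0, 0.0047, 0.0] [0.0243, 0.0, 0.0]
0.301 [-0.0, 0.0095, 0.0002] [0.0487, 0.0, 0.0]
0.277 [-0.0, 0.0142, 0.0004] [0.073, 0.0, 0.0001]
0.253 [-0.0, 0.0047, 0.0] [0.0243, 0.0, 0.0]
0.228 [-0.0, 0.0095, 0.0002] [0.0487, 0.0, 0.0]
0.204 [-0.0, 0.0142, 0.0004] [0.073, 0.0, 0.0001]
0.18 [-0.0, 0.0047, 0.0] [0.0243, 0.0, 0.0]
0.155 [-0.0, 0.0095, 0.0002] [0.0487, 0.0, 0.0]
0.131 [-0.0, 0.0142, 0.0004] [0.073, 0.0, 0.0001]
0.107 [-0.0, 0.0047, 0.0] [0.0243, 0.0, 0.0]
0.082 [-0.0, 0.0095, 0.0002] [0.0487, 0.0, 0.0]
0.058 [-0.0, 0.0142, 0.0004] [0.073, 0.0, 0.0001]
0.034 [-0.0, 0.0047, 0.0] [0.0243, 0.0, 0.0]
0.009 [-0.0, 0.0095, 0.0002] [0.0487, 0.0, 0.0]
-0.015 [-0.0, 0.0142, 0.0004] [0.073, 0.0, 0.0001]
```

```bash
python3 -m jog '[[[0,0.0015,0],[0.008,0,0]],[[0,0.0045,0],[0.023,0,0]],[[0,0.0078,0],[0.04,0,0]],[[0,0.011,0.0002],[0.057,0,0]],[[0,0.0142,0.0004],[0.073,0,0]]]'| grep -E "force|pos|open"
python3 -m jog '[[[0,0.0028,0],[0.0146,0,0]],[[0,0.0057,0],[0.0292,0,0]],[[0,0.0085,0.0001],[0.0438,0,0]],[[0,0.0114,0.0002],[0.0584,0,0]],[[0,0.0142,0.0004],[0.073,0,0]]]'| grep -E "force|pos|open"
python3 -m jog '[[[0,0.0028,0],[0.0146,0,0]],[[0,0.0057,0],[0.0292,0,0]],[[0,0.0085,0.0001],[0.0438,0,0]],[[0,0.0114,0.0002],[0.0584,0,0]],[[0,0.0142,0.0004],[0.073,0,0]]]'| grep -E "force|pos|open"
python3 -m jog '[[[0,0.0028,0],[0.0146,0,0]],[[0,0.0057,0],[0.0292,0,0]],[[0,0.0085,0.0001],[0.0438,0,0]],[[0,0.0114,0.0002],[0.0584,0,0]],[[0,0.0142,0.0004],[0.073,0,0]]]'| grep -E "force|pos|open"
python3 - <<'E'
from h import *
p,r=pose();q=R.from_euler('z',-BASE[2]).apply(p-[BASE[0],BASE[1],.035])
print(q.round(4),"tilt est (tool pt)",np.arctan2(-q[0],q[2]).round(4),"tool tilt",r.as_matrix()[:,2].round(3))
E
```

```text
tool_pos: [0.5136, 0.2345, 0.2223]
contact_force: [-5.1, -0.8, 4.1]
opening: 0.0142
grip_force: 58.4
tool_pos: [0.5283, 0.2331, 0.2258]
contact_force: [-6.1, -2.2, 4.8]
opening: 0.0143
grip_force: 58.5
tool_pos: [0.5425, 0.2318, 0.2281]
contact_force: [-4.2, -1.2, 5.6]
opening: 0.014
grip_force: 58.5
tool_pos: [0.5565, 0.2305, 0.2293]
contact_force: [-2.9, -2.2, 5.2]
opening: 0.0142
grip_force: 58.5
[-0.0101  0.1487  0.1943] tilt est (tool pt) 0.052 tool tilt [ 0.052 -0.004 -0.999]
```

```bash
python3 -m jog '[[[0,0.0028,0],[0.0146,0,0]],[[0,0.0055,0],[0.028,0,0]],[[0,0.0078,0.0001],[0.04,0,0]],[[0,0.0095,0.0002],[0.049,0,0]],[[0,0.0107,0.0003],[0.055,0,0]]]'| grep -E "force|pos|open"
python3 -m jog '[[[0,0.0008,0],[0.004,0,0]],[[0,0.0014,0],[0.007,0,0]],[[0,0.0016,0],[0.008,0,0]],[[0,0.0016,0],[0.008,0,0]],[[0,0.0016,0],[0.008,0,0]]]'| grep -E "force|pos|open"
python3 - <<'E'
from h import *
p,r=pose();q=R.from_euler('z',-BASE[2]).apply(p-[BASE[0],BASE[1],.035])
print(q.round(4),"tilt est (tool pt)",np.arctan2(-q[0],q[2]).round(4),"tool tilt",r.as_matrix()[:,2].round(3))
from station import optics
top=optics.get_image("top")["image"];sc=optics.get_image("scene")["image"]
a=cv2.resize(top[160:250,140:250],(440,360),interpolation=cv2.INTER_CUBIC);b=cv2.resize(sc[130:220,240:330],(360,360),interpolation=cv2.INTER_CUBIC)
cv2.imwrite("pics/c7.png",np.hstack([a,b]))
E
```

```text
tool_pos: [0.5672, 0.2295, 0.2296]
contact_force: [-2.9, -3.0, 4.5]
opening: 0.0139
grip_force: 58.5
tool_pos: [0.5687, 0.2294, 0.2295]
contact_force: [-2.1, -2.5, 5.2]
opening: 0.0144
grip_force: 58.5
[0.0022 0.1486 0.1945] tilt est (tool pt) -0.0111 tool tilt [-0.009  0.001 -1.   ]
```

View pics/c7.png

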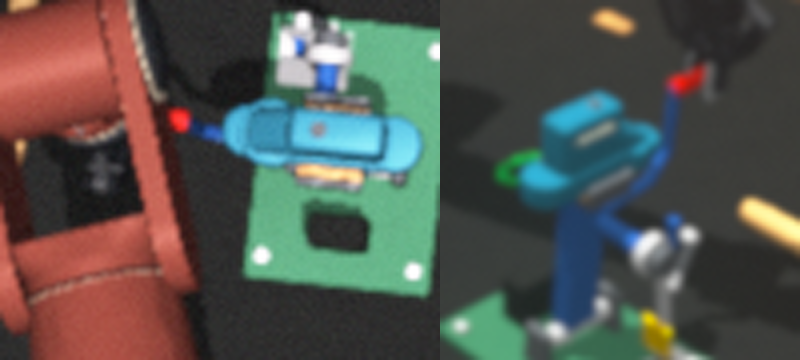

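The stand is upright, the last is centred between the cork edges, and the leg is down. Handing in.

```bash
python3 -c "
from station import job; print(job.finish_job())"
```

```text
the job is handed in; nothing more can be done
None
```

The job is handed in: the last is seated sole-down in the cradle, the kickstand leg snapped fully down, and the arm is holding the stand upright by its red handle (estimated 0.01 rad past upright); the verdict was not reported back.

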